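Open the child-safe square tub

TASK

Open the square tub of laundry tablets: pinch the two spring buttons on its lid together, lift the lid off, and set it down (do not drop it) right way up in the middle of the round cork mat, then let go. Leave the square tub standing where it is, and do not disturb the round tub.

Things in the scene. Friction and masses are not known exactly. Their poses are not given: they have to be found in the camera images.
- lid_grip (a point): Grip point of the square tub's loose white lid with grey buttons (0.14 kg): midway between its two push buttons, 25 mm above the top of its 98 x 98 x 4 mm plate, 99 mm above the work surface while closed; z up. The buttons stand upright on its +y and -y sides. A skirt reaches 20 mm below the plate: set down flat the lid stands on it, this point then 49 mm above that surface.
- button_l (a joint): Button on the +y side, 30 mm wide along x, 1 to 41 mm above the plate: 0 free to 0.008 m fully pressed towards the middle. Outer faces of the two are 56 mm apart free, 40 mm both pressed. Spring 1.5 N to start, 4 N at the end, then a solid stop by which the lid can be carried.
- button_r (a joint): The same on the -y side. Each button draws in a bolt that otherwise locks the lid under the tub's rim: the lid lifts straight off only while both are pressed more than about 5 mm.
- tub_mouth (a point): Centre of the mouth of the white plastic square tub, 96 x 96 mm and 70 mm high, loose, about 0.9 kg, standing on the work surface; this point is at rim height (70 mm above the tub's underside). Its axes agree with the lid's at the start.
- mat_top (a point): Centre of the upper face of the round cork mat, 180 mm across, 3 mm thick, fixed flat on the work surface.
- round_top (a point): Bystander: the white round tub (96 mm across, 100 mm lid, same white turret and grey buttons, 115 mm high in all, 0.9 kg). This point is the centre of its lid plate's top, 74 mm above its underside. Not to be opened or moved.
Mind the look-alikes: they are no part of the job. Leave any green or purple look-alike of the part that bears tub_mouth alone.

How it is judged:
By the outcome, as a careful person would: the job done as asked, in the order asked, and still so for the second after the job is handed in, with the robot touching nothing.
It also fails if it takes over 45 s, if anything falls off the work surface, if the arm or the gripper's body presses on something with over 40 N, if the wrist force passes 120 N, or if a joint passes its speed limit or range.

ROBOT

A 6-joint arm with a two-finger parallel gripper is mounted at the origin on the work surface. World frame = base frame: x ahead of the robot, y to its left, z up, the work surface at z = 0. Lengths are in m, angles in rad, forces in N, time in s.
With the tool pointing down it reaches from about 0.35 to 0.875 m from the base axis. Payload 4.2 kg.
Tool frame: the origin (TCP) lies at the centre of the arm's flange, where the gripper is bolted on; the fingertips stand 173 mm ahead of it and the grasp point (between the pads) lies robot.pinch_z ahead of it (robot.pinch_z is the distance from the TCP to the grasp point, in m); z points along the fingers, y is the direction in which the jaws open and shut (so a half turn about z gives the same grasp; the last joint's range is limited). The gripper opens to 85 mm and grips with 20 to 120 N. Pads are 22 mm wide; open, the fingers measure 114 mm over their backs; the gripper's body (76 mm by 85 mm) begins 54 mm behind the grasp point. The pads swing forward as they close: fully open they stand 13 mm farther back than shut.
Start: joints at [1.557, 0.385, 0.008, 0, -1.194, -0.259], TCP at [0.168, 0.602, 0.405] pointing down, gripper open.
Joint ranges: [-3.14, 3.14], [-1.21, 2.06], [-1.07, 1.41], [-3.16, 2.05], [-2.99, -0.16], [-3.1, 3.1]. Speed limits (rad/s): [2.79, 2.79, 3.14, 3.14, 3.14, 3.14].

INTERFACE

Orientations are given as [roll, pitch, yaw] about the fixed x, y, z axes, in that order (R = Rz(yaw) Ry(pitch) Rx(roll)).
In Python, from cell import robot gives the robot as it stands. The module is installed in compiled form; this text tells all that it offers. Calls block until the motion is done:
- robot.move_pose(position, orientation): joint-space move of the TCP to a pose.
- robot.movel(position, rate=0.15, rot=None, stop_force=None): straight line of the TCP; rot=None keeps the orientation; rate is the mean speed in m/s. With stop_force (N) it stops when the force on the tool has changed by that much, and returns True; else False.
- robot.move_j(angles): joint-space move.
- robot.grip(opening, squeeze=None): opening from 0.0 (shut) to 1.0 (fully open); squeeze is the grip in N (None keeps the last); returns when the fingers have stopped.
- robot.hold(seconds).
- robot.inverse_kinematics(position, orientation): joint angles nearest the present ones, or None.
- robot.capture(name): name is "scene" or "top"; returns the picture (420x560x3 uint8, red, green, blue); there is no depth.
- robot.get_calibration(name): a dict with "K" (3x3 intrinsics, pixels), "world_from_camera" (4x4, takes a point from camera to world coordinates). Camera axes: x right, y down, z forward; pixel columns grow to the right and rows downward; lengths in m; the calibration is good to about 2 mm. A picture is of the moment at which its call begins. get_calibration takes no time and is no camera call.
A pose or a line that the arm cannot do raises robot.PlanningError and nothing moves.
- robot.job_done(): hands the job in, once; it reports no verdict.
Readings, each from a call of its own:
- robot.current_time(): time.
- robot.current_q(): joint angles.
- robot.current_qvel(): joint speeds.
- robot.current_joint_torque(): joint torques, N m.
- robot.current_tool_pos(): TCP position.
- robot.current_orientation(): TCP orientation.
- robot.current_contact_force(): force on the tool from outside, world axes, zero at the start.
- robot.current_wrist_torque(): the same for the moment, N m.
- robot.current_opening(): opening from 0.0 (shut) to 1.0 (fully open).
Only numpy, scipy, OpenCV 4.12 (cv2) and the standard library are available. Lean on these libraries where they do the work, as an engineer would, in place of code of your own. Each camera call takes 0.05 s, during which the arm holds its last target.

## Working session

There is one attempt and no reset: what is moved stays moved. The work goes in short steps, each a Python script; the robot and the scene stay as the last script left them, time stands still between calls to the robot, and variables do not carry over. Pictures are saved under pics/ and viewed, and the job is handed in when it is done.

```bash
mkdir -p pics; python3 - <<'E'
from cell import robot
import cv2,numpy as np
np.set_printoptions(precision=4,suppress=True)
for n in("scene","top"):
    im=robot.capture(n); cv2.imwrite(f"pics/{n}0.png",im[:,:,::-1])
    c=robot.get_calibration(n); print(n,c["K"],c["world_from_camera"])
print(robot.pinch_z,robot.current_time(),robot.current_tool_pos(),robot.current_orientation(),robot.current_opening())
E
```

```text
scene [[436.0773   0.     280.479 ]
 [  0.     436.0773 206.8952]
 [  0.       0.       1.    ]] [[-0.6186  0.6201 -0.4825  0.9829]
 [ 0.7857  0.4819 -0.3879  0.3032]
 [-0.008  -0.619  -0.7853  0.8614]
 [ 0.      0.      0.      1.    ]]
top [[520.0026   0.     278.9723]
 [  0.     520.0026 208.6182]
 [  0.       0.       1.    ]] [[-0.0248 -0.9829  0.1826  0.2953]
 [-0.9997  0.0227 -0.0133 -0.0753]
 [ 0.0089 -0.1828 -0.9831  1.268 ]
 [ 0.      0.      0.      1.    ]]
0.1547 0.1 [0.1683 0.6017 0.4037] [ 3.1396 -0.0001 -0.2729] 0.996001323389827
```

View pics/scene0.png

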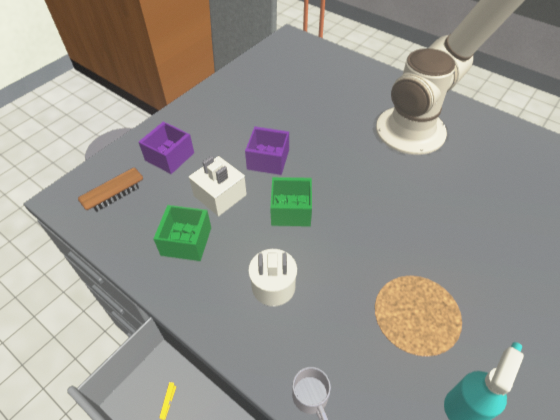

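View pics/top0.png

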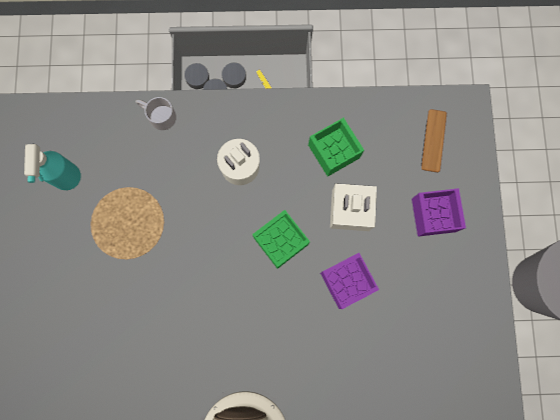

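Scene view: the square white tub is at (218,185), the round tub at (273,275) and the mat at (418,314). Top view: square (354,206), round (238,160), mat (127,223). Look-alikes are green at (336,147) and (281,239), and purple at (439,212) and (349,281). These are all open and coloured, so the white square is the target. Next I check it in a close crop and measure it.

```bash
cat >h.py <<'E'
from cell import robot
import cv2,numpy as np
np.set_printoptions(precision=4,suppress=True)
def ray(n,uv):
    c=robot.get_calibration(n);T=c["world_from_camera"]
    d=T[:3,:3]@np.linalg.inv(c["K"])@np.array([uv[0],uv[1],1.]);return T[:3,3],d
def onz(n,uv,z):
    o,d=ray(n,uv);return o+d*(z-o[2])/d[2]
def proj(n,p):
    c=robot.get_calibration(n);T=c["world_from_camera"]
    q=c["K"]@(T[:3,:3].T@(np.asarray(p)-T[:3,3]));return q[:2]/q[2]
E
python3 - <<'E'
from h import *
im={n:cv2.imread(f"pics/{n}0.png") for n in("scene","top")}
a=cv2.resize(im["top"][170:240,315:395],None,fx=5,fy=5,interpolation=cv2.INTER_CUBIC)
b=cv2.resize(im["scene"][145:215,180:260],None,fx=5,fy=5,interpolation=cv2.INTER_CUBIC)
cv2.imwrite("pics/crop.png",np.hstack([a,b])[:,:800])
# mat
hsv=cv2.cvtColor(im["top"],cv2.COLOR_BGR2HSV)
m=cv2.inRange(hsv,(8,80,80),(25,255,255));m[:,:80]=0;m[:,180:]=0;m[:180]=0;m[270:]=0
m=cv2.morphologyEx(m,cv2.MORPH_CLOSE,np.ones((7,7)))
c=max(cv2.findContours(m,0,1)[0],key=cv2.contourArea);e=cv2.fitEllipse(c);print("mat top",e,onz("top",e[0],.003))
p=[onz("top",q[0],.003)[:2] for q in c];print("mat world circle",cv2.minEnclosingCircle(np.array(p,np.float32)))
hs=cv2.cvtColor(im["scene"],cv2.COLOR_BGR2HSV)
m=cv2.inRange(hs,(8,80,80),(25,255,255));m[:270]=0;m[:,:370]=0
m=cv2.morphologyEx(m,cv2.MORPH_CLOSE,np.ones((7,7)))
c=max(cv2.findContours(m,0,1)[0],key=cv2.contourArea);e=cv2.fitEllipse(c)
p=[onz("scene",q[0],.003)[:2] for q in c];print("mat scene",e[0],cv2.minEnclosingCircle(np.array(p,np.float32)))
for n,box in(("top",(320,175,390,240)),("top",(210,130,270,190)),("scene",(185,150,255,218))):
    x0,y0,x1,y1=box;s=im[n][y0:y1,x0:x1];h=cv2.cvtColor(s,cv2.COLOR_BGR2HSV)
    w=cv2.inRange(h,(0,0,150),(180,70,255));w=cv2.morphologyEx(w,cv2.MORPH_CLOSE,np.ones((3,3)))
    c=max(cv2.findContours(w,0,1)[0],key=cv2.contourArea)+[x0,y0]
    r=cv2.minAreaRect(c);print(n,r)
    ap=cv2.approxPolyDP(c,4,True)[:,0];print(ap.tolist());print(np.array([onz(n,q,.074)[:2] for q in ap]))
print([onz("top",q,.1) for q in [(354,206),(238,160)]])
E
```

```text
mat top ((126.93346405029297, 222.823974609375), (69.4237060546875, 73.2874755859375), 52.20047378540039) [0.5034 0.2817 0.003 ]
mat world circle ((0.5044765472412109, 0.28164803981781006), 0.08932420611381531)
mat scene (417.9603271484375, 315.536865234375) ((0.5022851228713989, 0.2813493311405182), 0.08977910876274109)
top ((353.00799560546875, 205.80032348632812), (45.24382781982422, 44.20465087890625), 2.290609836578369)
[[336, 183], [330, 227], [374, 226], [376, 186]]
[[ 0.5754 -0.2276]
 [ 0.4709 -0.2089]
 [ 0.4709 -0.3114]
 [ 0.566  -0.3216]]
top ((237.85000610351562, 158.5500030517578), (40.79337692260742, 43.00697326660156), 71.56504821777344)
[[247, 140], [229, 140], [218, 151], [218, 167], [230, 182], [249, 176], [258, 165], [258, 151]]
[[ 0.6858 -0.0191]
 [ 0.6868  0.0239]
 [ 0.66    0.0503]
 [ 0.6206  0.0504]
 [ 0.5835  0.0223]
 [ 0.5971 -0.0227]
 [ 0.6234 -0.0444]
 [ 0.6579 -0.045 ]]
scene ((220.28050231933594, 181.97560119628906), (53.099082946777344, 47.320648193359375), 51.34019470214844)
[[216, 156], [204, 161], [212, 160], [207, 166], [211, 176], [202, 166], [188, 177], [214, 198], [219, 217], [246, 195], [245, 175]]
[[ 0.4703 -0.3165]
 [ 0.5017 -0.3282]
 [ 0.4868 -0.3148]
 [ 0.5095 -0.3102]
 [ 0.5277 -0.2789]
 [ 0.5171 -0.32  ]
 [ 0.5645 -0.321 ]
 [ 0.5738 -0.225 ]
 [ 0.6073 -0.1775]
 [ 0.5209 -0.1718]
 [ 0.4744 -0.2155]]
[array([ 0.5144, -0.2631,  0.1   ]), array([0.6293, 0.0012, 0.1   ])]
```

View pics/crop.png

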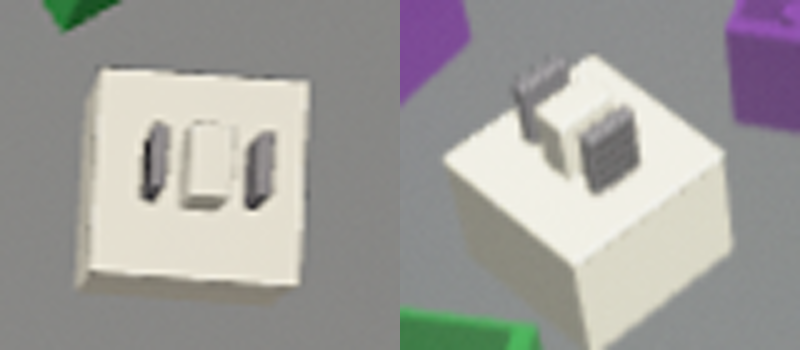

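The crop confirms it: a white square lid with grey buttons left and right, at top-crop (155,160) and (260,170). Plate corners come from both views, and the button tops give a check.

```bash
python3 - <<'E'
from h import *
def o(q,off):return ((np.array(q)+.5)/5-.5)+off
T=[o(q,[315,170]) for q in [(102,68),(309,82),(298,287),(90,271)]]
S=[o((x-400,y),[180,145]) for x,y in [(575,267),(443,158),(598,55),(724,153)]]
for n,Q in(("top",T),("scene",S)):
    P=np.array([onz(n,q,.074)[:2] for q in Q]);print(n,P.tolist(),"mean",P.mean(0))
    for i in range(4):
        d=P[(i+1)%4]-P[i];print(np.linalg.norm(d),np.degrees(np.arctan2(d[1],d[0])))
# predicted button outer tops vs white corners
import sys
c=np.array([.5205,-.268])
E
```

```text
top [[0.5750052785421528, -0.22516886347670378], [0.5660176784868676, -0.32259456726615576], [0.4685221314548678, -0.311701263267187], [0.4783021921688523, -0.21527414940452338]] mean [ 0.522  -0.2687]
0.0978393822222105 -95.27066433984199
0.09810222098955164 173.62470991062224
0.09692181320761759 84.20861509727506
0.09720798465502832 -5.842204613284947
scene [[0.5729098890113906, -0.22386336194719336], [0.5623573492919578, -0.32249026775801015], [0.4643096049534522, -0.31108605598941563], [0.475759144985323, -0.2162029373037636]] mean [ 0.5188 -0.2684]
0.09918983135556757 -96.10710153211333
0.09870874437420378 173.36557621535056
0.09557142971859812 83.11938987384785
0.09745229176646476 -4.508496029519322
```

```bash
python3 - <<'E'
from h import *
c=np.array([.5205,-.2685]);y=np.radians(-5.8)
R=np.array([[np.cos(y),-np.sin(y)],[np.sin(y),np.cos(y)]])
out=[]
for n,off in(("top",(315,170)),("scene",(180,145))):
    im=cv2.imread(f"pics/{n}0.png")[off[1]:off[1]+70,off[0]:off[0]+80]
    im=cv2.resize(im,None,fx=5,fy=5,interpolation=cv2.INTER_CUBIC)
    pts=[(sx*.049,sy*.049,.074) for sx in(-1,1) for sy in(-1,1)]+[(sx*.015,sy*.028,z) for sx in(-1,1) for sy in(-1,1) for z in(.075,.115)]
    for p in pts:
        q=proj(n,[*(c+R@p[:2]),p[2]]);q=(q+.5-off)*5-.5
        cv2.drawMarker(im,tuple(int(v) for v in q.round()),(0,0,255) if p[2]<.1 else (255,0,0),0,9,1)
    out.append(im)
cv2.imwrite("pics/ov.png",np.hstack(out))
# nozzle height triangulation
A=[ray("scene",(518,348)),ray("top",(33,180))]
M=sum(np.eye(3)-np.outer(d,d)/(d@d) for o,d in A);b=sum((np.eye(3)-np.outer(d,d)/(d@d))@o for o,d in A);print("bottle nozzle",np.linalg.solve(M,b))
E
```

```text
bottle nozzle [0.5676 0.4319 0.1942]
```

View pics/ov.png

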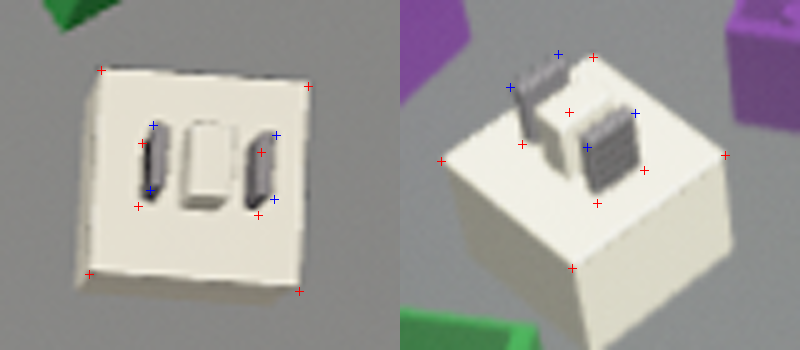

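The overlay fits in both views: corners and button tops are within about 5 crop px (1 px raw). Centre (0.5205, -0.2685), yaw -5.8°. The bottle is about 0.2 m tall, so I raise before swinging.

```bash
python3 - <<'E'
from h import *
yaw=np.radians(-5.8);p=robot.current_tool_pos()
robot.movel([p[0],p[1],.47],rate=.25)
z=.099+robot.pinch_z
print(robot.inverse_kinematics([.5205,-.2685,z],[np.pi,0,yaw]))
robot.move_pose([.5205,-.2685,z+.07],[np.pi,0,yaw])
for n in("scene","top"):cv2.imwrite(f"pics/{n}1.png",robot.capture(n)[:,:,::-1])
print(robot.current_time(),robot.current_tool_pos(),robot.current_orientation(),robot.current_q(),robot.current_contact_force())
a=cv2.imread("pics/scene1.png")[40:240,130:330];b=cv2.imread("pics/top1.png")[120:280,280:440]
cv2.imwrite("pics/c1.png",np.hstack([cv2.resize(a,(400,400)),cv2.resize(b,(400,400))]))
E
```

```text
[-0.1999  0.467  -0.2813  0.     -0.8225  1.6695]
3.925 [ 0.5208 -0.268   0.3238] [-3.1416 -0.0003 -0.1003] [-0.199   0.3876 -0.2047 -0.     -0.9782  1.6695] [-0.2317 -0.0356  0.5471]
```

View pics/c1.png

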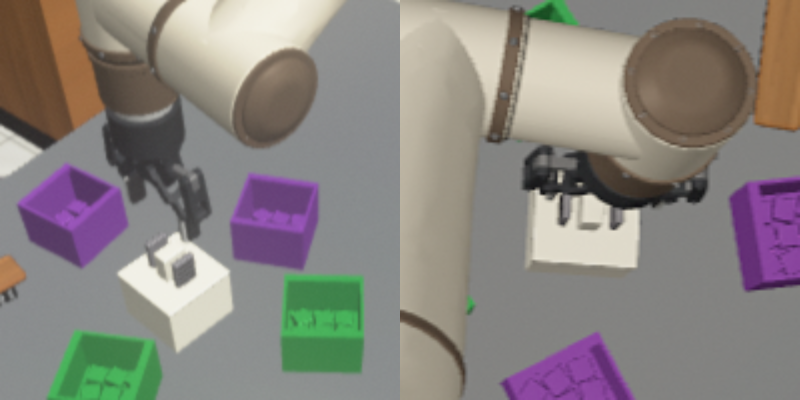

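The open jaws straddle the button axis above the tub (crop about (165,210) scene, (615,180) top), so I descend and pinch.

```bash
python3 - <<'E'
from h import *
z=.099+robot.pinch_z
print(robot.movel([.5205,-.2685,z],rate=.08,stop_force=6))
f0=robot.current_contact_force()
for o in(.72,.6):
    robot.grip(o,squeeze=30);print(o,robot.current_opening(),robot.current_contact_force()-f0)
cv2.imwrite("pics/s2.png",robot.capture("scene")[:,:,::-1])
robot.grip(0,squeeze=35)
print(robot.current_opening(),robot.current_opening()*85,robot.current_contact_force()-f0,robot.current_wrist_torque(),robot.current_tool_pos(),robot.current_time())
cv2.imwrite("pics/s3.png",robot.capture("scene")[:,:,::-1])
a,b=[cv2.resize(cv2.imread(f"pics/s{i}.png")[90:230,160:300],(400,400)) for i in(2,3)]
cv2.imwrite("pics/c2.png",np.hstack([a,b]))
E
```

```text
False
0.72 0.7172293675626775 [-0.4178 -0.0944 -1.0365]
0.6 0.6041957377011236 [-0.664  -0.8917  2.759 ]
0.44169560455908835 37.54412638752251 [-0.5239  0.0921  6.8075] [ 0.1316  0.3676 -0.0188] [ 0.5208 -0.2687  0.2549] 5.9083
```

View pics/c2.png

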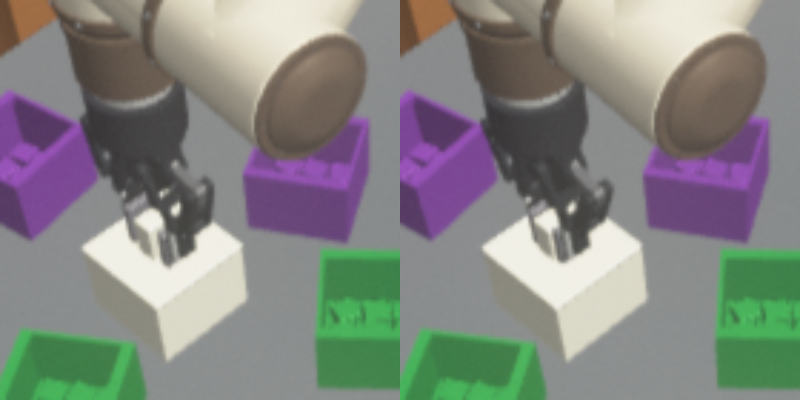

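The buttons are at their stop (the opening corresponds to roughly 40 mm) and the tub is unmoved. Now a slow lift.

```bash
python3 - <<'E'
from h import *
x,y,z=.5205,-.2685,robot.current_tool_pos()[2]
f0=robot.current_contact_force()
print("stop",robot.movel([x,y,z+.01],rate=.03,stop_force=15),robot.current_contact_force()-f0,robot.current_opening())
print("stop",robot.movel([x,y,z+.06],rate=.06,stop_force=15),robot.current_contact_force()-f0,robot.current_opening(),robot.current_time())
im=robot.capture("scene")[:,:,::-1];cv2.imwrite("pics/s4.png",im)
cv2.imwrite("pics/c4.png",cv2.resize(im[80:230,150:300],(600,600)))
E
```

```text
stop False [ 1.5381  1.1288 -8.3746] 0.44023665150133334
stop False [ 1.6873 -0.2953 -8.5327] 0.4413786801173066 7.4667
```

View pics/c4.png

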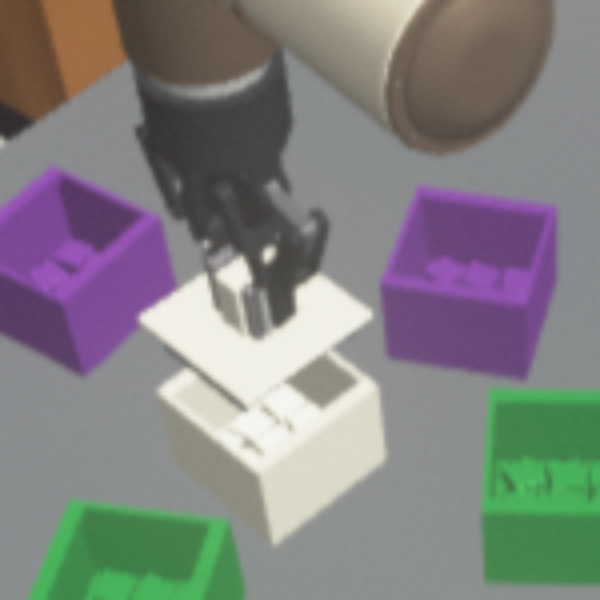

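The lid hangs level, free of the tub, which stands still. I carry it over at height to hover above the mat.

```bash
python3 - <<'E'
from h import *
x,y,z=.5205,-.2685,robot.current_tool_pos()[2]
robot.movel([x,y,.41],rate=.15)
robot.movel([.5034,.2815,.41],rate=.15)
robot.movel([.5034,.2815,.26],rate=.12)
print(robot.current_opening(),robot.current_contact_force(),robot.current_tool_pos(),robot.current_orientation(),robot.current_time())
a=robot.capture("scene")[:,:,::-1];cv2.imwrite("pics/s5.png",a);b=robot.capture("top")[:,:,::-1]
cv2.imwrite("pics/c5.png",np.hstack([cv2.resize(a[200:400,320:520],(400,400)),cv2.resize(b[140:300,50:210],(400,400))]))
E
```

```text
0.43889073792057776 [-1.0174  0.3692 -1.3844] [0.5036 0.2817 0.2608] [-3.1404 -0.0012 -0.1011] 13.5167
```

View pics/c5.png

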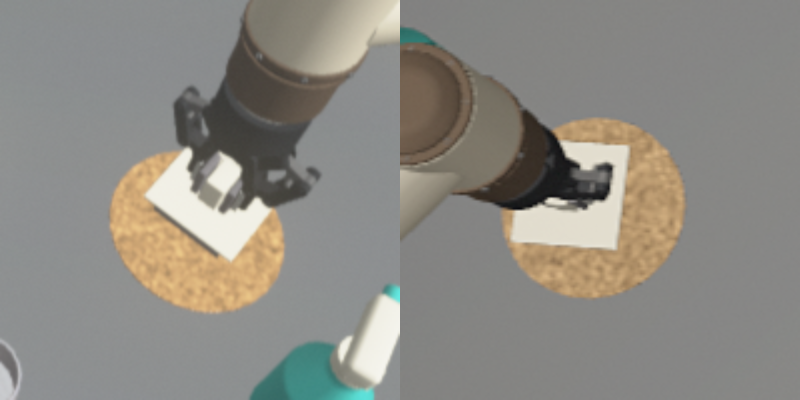

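The lid is level over the mat, and its offset in the image comes from its height. Next I lower it to contact, let go and retreat.

```bash
python3 - <<'E'
from h import *
x,y=.5034,.2815
robot.movel([x,y,.217],rate=.08)
print("stop",robot.movel([x,y,.203],rate=.012,stop_force=3),robot.current_tool_pos(),robot.current_contact_force(),robot.current_time())
z=robot.current_tool_pos()[2]
robot.grip(.6);robot.grip(1.0);print(robot.current_opening(),robot.current_contact_force())
print(robot.movel([x,y,z+.12],rate=.1,stop_force=8))
robot.movel([x,y,.42],rate=.2)
robot.movel([.35,0.1,.45],rate=.25)
print(robot.current_time(),robot.current_contact_force())
a=robot.capture("scene")[:,:,::-1];cv2.imwrite("pics/s6.png",a);b=robot.capture("top")[:,:,::-1];cv2.imwrite("pics/t6.png",b)
E
```

```text
stop True [0.5034 0.2816 0.208 ] [-1.32    0.5394  3.8573] 15.075
0.9972985906659912 [-0.422   0.1099 -0.3288]
False
18.875 [ 0.3194  0.3511 -0.2659]
```

View pics/s6.png

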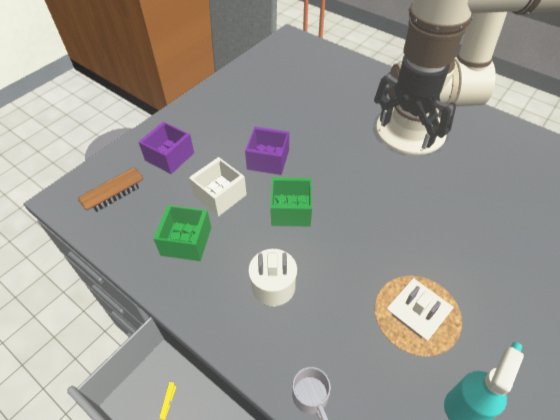

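View pics/t6.png

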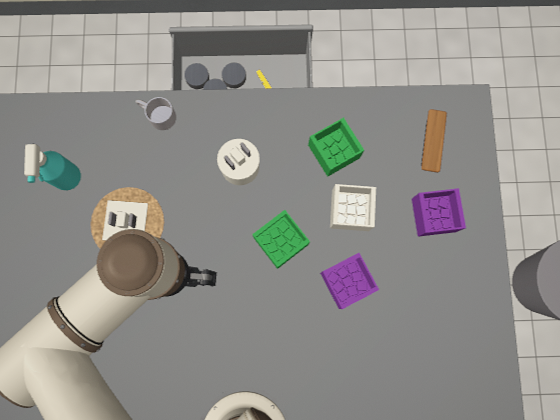

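The lid stands upright on the mat at scene (420,308), the tub is at (218,187), and the round tub is at (273,277), unchanged. I measure the centring and any tub shift before handing in.

```bash
python3 - <<'E'
from h import *
im=cv2.imread("pics/s6.png");s=im[275:345,380:462];h=cv2.cvtColor(s,cv2.COLOR_BGR2HSV)
w=cv2.inRange(h,(0,0,165),(180,60,255));w=cv2.morphologyEx(w,cv2.MORPH_CLOSE,np.ones((9,9)))
c=max(cv2.findContours(w,0,1)[0],key=cv2.contourArea)[:,0]+[380,275]
P=np.array([onz("scene",q,.027)[:2] for q in c],np.float32);print("lid",cv2.minAreaRect(P))
for n,a,b,box in(("scene","scene0","s6",(190,195,255,220)),("scene","scene0","s6",(240,245,305,310)),("top","top0","t6",(210,130,270,190)),):
    x0,y0,x1,y1=box;A,B=[cv2.imread(f"pics/{f}.png")[y0:y1,x0:x1].astype(np.float32).mean(2) for f in(a,b)]
    print(n,box,"shift px",cv2.phaseCorrelate(A,B))
im=cv2.imread("pics/t6.png")
hsv=cv2.cvtColor(im[175:240,320:390],cv2.COLOR_BGR2HSV);w=cv2.inRange(hsv,(0,0,150),(180,70,255));w=cv2.morphologyEx(w,cv2.MORPH_CLOSE,np.ones((9,9)))
c=max(cv2.findContours(w,0,1)[0],key=cv2.contourArea)[:,0]+[320,175]
print("tub",cv2.minAreaRect(np.array([onz("top",q,.070)[:2] for q in c],np.float32)))
robot.job_done();print(robot.current_time())
E
```

```text
lid ((0.4888031780719757, 0.27177345752716064), (0.15245266258716583, 0.12732546031475067), 79.7819595336914)
scene (190, 195, 255, 220) shift px ((-0.11738330991565249, 0.6858545459168859), 1.0112920954492357)
scene (240, 245, 305, 310) shift px ((-0.005166903636464326, 0.001977842358527937), 0.9955741590187873)
top (210, 130, 270, 190) shift px ((-0.024245431205702772, -0.0025858681206720746), 0.999190806415346)
tub ((0.51898592710495, -0.2650233507156372), (0.10539324581623077, 0.10552878677845001), 84.296875)
the job is handed in; nothing more can be done
the job is handed in; nothing more can be done
```

The 152 x 127 mm lid size is impossible, so that mask took in something other than the lid. I re-measure from the saved picture.

```bash
python3 - <<'E'
from h import *
im=cv2.imread("pics/s6.png")[275:345,380:462];h=cv2.cvtColor(im,cv2.COLOR_BGR2HSV)
w=cv2.inRange(h,(0,0,190),(180,45,255));w=cv2.morphologyEx(w,cv2.MORPH_OPEN,np.ones((3,3)))
c=max(cv2.findContours(w,0,1)[0],key=cv2.contourArea)[:,0]+[380,275]
try:print(cv2.minAreaRect(np.array([onz("scene",q,.027)[:2] for q in c],np.float32)))
except Exception as e:print(e)
cv2.imwrite("pics/c6.png",np.hstack([cv2.resize(im,None,fx=4,fy=4),cv2.cvtColor(cv2.resize(w,None,fx=4,fy=4),8)]))
E
```

```text
the job is handed in; nothing more can be done
```

```bash
python3 - <<'E'
import cv2,numpy as np
K=np.array([[436.0773,0,280.479],[0,436.0773,206.8952],[0,0,1]])
R=np.array([[-.6186,.6201,-.4825],[.7857,.4819,-.3879],[-.008,-.619,-.7853]]);t=np.array([.9829,.3032,.8614])
def onz(q,z):
    d=R@np.linalg.inv(K)@[q[0],q[1],1.];return (t+d*(z-t[2])/d[2])[:2]
im=cv2.imread("pics/s6.png")[275:345,380:462];h=cv2.cvtColor(im,cv2.COLOR_BGR2HSV)
w=cv2.inRange(h,(0,0,190),(180,45,255));w=cv2.morphologyEx(w,cv2.MORPH_OPEN,np.ones((3,3)))
c=max(cv2.findContours(w,0,1)[0],key=cv2.contourArea)[:,0]+[380,275]
print(cv2.minAreaRect(np.array([onz(q,.027) for q in c],np.float32)))
cv2.imwrite("pics/c6.png",np.hstack([cv2.resize(im,None,fx=4,fy=4),cv2.cvtColor(cv2.resize(w,None,fx=4,fy=4),8)]))
E
```

```text
((0.5014262199401855, 0.2800644636154175), (0.09760817140340805, 0.09800952672958374), 84.2448501586914)
```

View pics/c6.png

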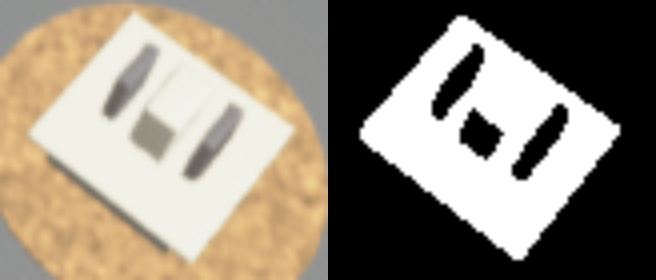

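I pinched the two buttons, lifted the square tub's lid straight off and carried it over at height. I set it down gently on the cork mat (about 3 N contact), let go and backed away. The job was handed in at about 19 s on the robot's clock.

**Last checks**
- **Lid:** it stands upright and flat. Its centre is about 2 mm from the mat's centre, and its measured size of 97.6 x 98.0 mm matches the plate.
- **Round tub:** no shift in either view (under 0.03 px).
- **Square tub:** the top view puts it at (0.519, -0.265), against (0.5205, -0.2685) for the closed lid. That is within what the outline method can resolve.

**Checks that disagreed**
- My first lid measurement, made in the same script that handed the job in, gave an impossible 152 x 127 mm because the colour mask was too loose. The job was therefore handed in before the centring was confirmed. The good lid figures above come from a stricter mask on the picture taken just before hand-in.
- The scene-view shift check on the square tub read 0.7 px (about 1.5 mm). That crop also took in the changed rim, since the lid is now gone, so I don't take it as clear movement.

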